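# Fill the drying dock in numbered order and start it

### The arm

A 6-joint arm with a two-finger parallel gripper is mounted at the origin on the work surface. World frame = base frame: x ahead of the robot, y to its left, z up, the work surface at z = 0. Lengths are in m, angles in degrees, forces in N, time in s.
With the tool pointing down it reaches from about 0.3 to 0.75 m from the base axis. Payload 8.5 kg.
Tool frame: the origin (TCP) lies on the centre line of the jaws, within the pads' length; the fingertips stand 19 mm ahead of it and the grasp point (between the pads) is the TCP (env.tcp_to_tips is the z of the fingertips in the tool frame, in m); z points along the fingers, y is the line along which they close (so a half turn about z gives the same grasp; the last joint's range is limited). The gripper opens to 85 mm and grips with 20 to 120 N. Pads are 22 mm wide; open, the fingers measure 114 mm over their backs; the gripper's body (76 mm by 85 mm) begins 54 mm behind the grasp point. The pads swing forward as they close: fully open they stand 13 mm farther back than shut.
Start: joints at [-81.148, 21.807, 74.336, -0, 83.858, -12.336], TCP at [0.199, -0.513, 0.25] pointing down, gripper open.
Joint ranges: [-178.18, 178.18], [-50.72, 133.34], [12.68, 142.11], [-81.47, 261.47], [9.98, 163.14], [-165.26, 165.26]. Speed limits (degrees/s): [136.94, 136.94, 180, 180, 180, 180].

### API

Orientations are given as a 3x3 rotation matrix whose columns are the frame's x, y, z axes.
In Python, from rig import env gives the robot as it stands.
- The arm moves only by the tool servo_tool, never from a script. Its argument "steps" is a list of rows, each an object of numbers: "tx", "ty", "tz": the shift along the world's x, y, z in cm; "yaw": the turn about the world's z in degrees; "claw": the finger opening in cm, from 0 to 8.54. In form: [{"tx": .., "ty": .., "tz": .., "yaw": .., "claw": ..}, ...]. A call has 1 to 20 rows; each row shifts and turns the commanded pose from where the row before left it; what a row does not reach is not made up. A row lasts 1/10 s, in which the tool goes at most 50 mm and 8.59 degrees, less where a joint would pass 70% of its speed; a pose out of reach is approached as far as the arm can. A call with a gripper value outside its range is refused whole. The fingers move at their own pace and stop on an object; "newtons" is the grip in N (left out, the last holds). Time passes only in rows, so rows that do not move let the fingers close. It gives the time, the measured TCP pose, the force, the opening and the grip force at its end, in the units of the state.
- env.observe(): the state, without advancing time (a new reading comes with each control period).
- env.get_image(name): name is "side" or "top"; returns (picture, depth): 420x560x3 uint8, red, green, blue; 420x560 float32, m along the optical axis (not along the pixel's ray), 0 where there is no reading.
- env.camera_model(name): a dict with "fovy" (degrees; the focal length in pixels is half the picture's height over the tangent of half this angle, whatever the lens; pixels are square), "cx", "cy" (the principal point, pixels), "T" (4x4, takes a point from camera to world coordinates). Camera axes: x right, y down, z forward; pixel columns grow to the right and rows downward; lengths in m; the calibration is good to about 2 mm. A picture is of the moment at which its call begins. camera_model takes no time and is no camera call.
- env.close_job(): hands the job in; it is judged then, once.
The state is a dict: "time_s": time; "q": joint angles; "qvel": joint speeds; "joint_efforts": joint torques, N m; "position": TCP position; "tool_rot": TCP orientation; "ft_force": force on the tool from outside, world axes, zero at the start; "wrist_torque": the same for the moment, N m; "grip_width": finger opening in m; "gripper_force": force on a finger pad.
Only numpy, scipy, OpenCV 4.12 (cv2) and the standard library are available. Lean on these libraries where they do the work, as an engineer would, in place of code of your own. Each camera call takes 0.05 s, during which the arm holds its last target. There are 200 camera calls.

### The job

Slide the three upside-down rice bowls along the counter, without lifting or tipping them, into the bays of the drying dock in numbered order: first one into the bay marked with one stud, then one into the two-stud bay, then one into the three-stud bay (any bowl will do for any bay), each fully home against the bay's back wall. Only when all three are home, press the dock's start button fully down and let it come up again. Leave the mug, the soap bottle and the spatula as they are.

Things in the scene. Friction and masses are not known exactly. Their poses are not given: they have to be found in the camera images.
- dock: Grey dish-drying dock, fixed. Origin: on the counter in the middle bay; x to its back (away from the robot), y left. Three bays, centred at y = 130, 0, -130 mm, 122 mm wide inside, open in front, floor the bare counter; fins between them 8 mm thick, 40 high, front ends at x = -21; back wall at x = 52, front of a housing 75 deep, 60 high. Control block 50 high at the right end.
- tab1: Steel plate 40x90x3 mm with one black stud (16 mm wide, 6 high), on the dock's housing behind one bay: marks bay 1, which varies. Origin: centre of its underside, 60 mm above the counter; axes as the dock's. The bay's back wall is 38 mm in front (-x) of the origin; a bowl fully home touches it, centre 88 mm in front of the origin.
- tab2: Steel plate 40x90x3 mm with two black studs (16 mm wide, 6 high, 26 apart), on the dock's housing behind one bay: marks bay 2, which varies. Origin: centre of its underside, 60 mm above the counter; axes as the dock's. The bay's back wall is 38 mm in front (-x) of the origin; a bowl fully home touches it, centre 88 mm in front of the origin.
- tab3: Steel plate 40x90x3 mm with three black studs (16 mm wide, 6 high, 26 apart), on the dock's housing behind one bay: marks bay 3, which varies. Origin: centre of its underside, 60 mm above the counter; axes as the dock's. The bay's back wall is 38 mm in front (-x) of the origin; a bowl fully home touches it, centre 88 mm in front of the origin.
- bowl_a: One of three identical white rice bowls with a blue rim line, upside down on the counter in front of the dock: rim 100 mm across, upright for the lowest 14 mm, narrowing to a 50 mm foot on top; 60 mm tall, about 0.3 kg. Origin: centre of the rim, on the counter; z up. It slides when pushed low down.
- bowl_b: One of three identical white rice bowls with a blue rim line, upside down on the counter in front of the dock: rim 100 mm across, upright for the lowest 14 mm, narrowing to a 50 mm foot on top; 60 mm tall, about 0.3 kg. Origin: centre of the rim, on the counter; z up. It slides when pushed low down.
- bowl_c: One of three identical white rice bowls with a blue rim line, upside down on the counter in front of the dock: rim 100 mm across, upright for the lowest 14 mm, narrowing to a 50 mm foot on top; 60 mm tall, about 0.3 kg. Origin: centre of the rim, on the counter; z up. It slides when pushed low down.
- start (a joint): Travel of the start button in m: 0 is up, 0.006 is fully down. Spring return; 5 N holds it fully down. It is a round steel push button, 32 mm across, in a black housing on the control block, pressed straight down.
- start_top (a point): Centre of the start button's top face (moves with the button). The control block under it spans x = -30 to 127 mm, y = -200 to -290 mm in the dock's frame.
- mug: Blue mug, 82 mm across, 88 mm tall, upright on the counter on the left: a bystander. Origin: centre of its underside.
- soap: Pale soap bottle, 64 mm across, 190 mm tall, upright on the right: a bystander. Origin: centre of its underside.
- spatula: Spatula lying on the counter on the right: a bystander. Origin: underside, near the middle of its length.
Mind the look-alikes: they are no part of the job. What is shaped like the bowl_a but brown or pink is not meant.

How it is judged (in metres and radians):
On the way, in this order (a step that is already met when the one before it is completed fails the run):
1. a bowl is fully home in the one-stud bay (((x of bowl_a in the frame of tab1 between -0.098 and -0.08 m and y of bowl_a in the frame of tab1 between -0.02 and 0.02 m and height (world z) of bowl_a below 0.008 m and angle between bowl_a's own z axis and vertical below 0.12 rad and linear speed of bowl_a below 0.03 m/s) or (x of bowl_b in the frame of tab1 between -0.098 and -0.08 m and y of bowl_b in the frame of tab1 between -0.02 and 0.02 m and height (world z) of bowl_b below 0.008 m and angle between bowl_b's own z axis and vertical below 0.12 rad and linear speed of bowl_b below 0.03 m/s) or (x of bowl_c in the frame of tab1 between -0.098 and -0.08 m and y of bowl_c in the frame of tab1 between -0.02 and 0.02 m and height (world z) of bowl_c below 0.008 m and angle between bowl_c's own z axis and vertical below 0.12 rad and linear speed of bowl_c below 0.03 m/s))), for 0.2 s.
2. a bowl is fully home in the two-stud bay (((x of bowl_a in the frame of tab2 between -0.098 and -0.08 m and y of bowl_a in the frame of tab2 between -0.02 and 0.02 m and height (world z) of bowl_a below 0.008 m and angle between bowl_a's own z axis and vertical below 0.12 rad and linear speed of bowl_a below 0.03 m/s) or (x of bowl_b in the frame of tab2 between -0.098 and -0.08 m and y of bowl_b in the frame of tab2 between -0.02 and 0.02 m and height (world z) of bowl_b below 0.008 m and angle between bowl_b's own z axis and vertical below 0.12 rad and linear speed of bowl_b below 0.03 m/s) or (x of bowl_c in the frame of tab2 between -0.098 and -0.08 m and y of bowl_c in the frame of tab2 between -0.02 and 0.02 m and height (world z) of bowl_c below 0.008 m and angle between bowl_c's own z axis and vertical below 0.12 rad and linear speed of bowl_c below 0.03 m/s))), for 0.2 s.
3. a bowl is fully home in the three-stud bay (((x of bowl_a in the frame of tab3 between -0.098 and -0.08 m and y of bowl_a in the frame of tab3 between -0.02 and 0.02 m and height (world z) of bowl_a below 0.008 m and angle between bowl_a's own z axis and vertical below 0.12 rad and linear speed of bowl_a below 0.03 m/s) or (x of bowl_b in the frame of tab3 between -0.098 and -0.08 m and y of bowl_b in the frame of tab3 between -0.02 and 0.02 m and height (world z) of bowl_b below 0.008 m and angle between bowl_b's own z axis and vertical below 0.12 rad and linear speed of bowl_b below 0.03 m/s) or (x of bowl_c in the frame of tab3 between -0.098 and -0.08 m and y of bowl_c in the frame of tab3 between -0.02 and 0.02 m and height (world z) of bowl_c below 0.008 m and angle between bowl_c's own z axis and vertical below 0.12 rad and linear speed of bowl_c below 0.03 m/s))), for 0.2 s.
4. with all three bowls home, the start button is pressed fully down (value of joint start above 0.005 m and ((x of bowl_a in the frame of tab1 between -0.098 and -0.08 m and y of bowl_a in the frame of tab1 between -0.02 and 0.02 m and height (world z) of bowl_a below 0.008 m and angle between bowl_a's own z axis and vertical below 0.12 rad and linear speed of bowl_a below 0.03 m/s) or (x of bowl_b in the frame of tab1 between -0.098 and -0.08 m and y of bowl_b in the frame of tab1 between -0.02 and 0.02 m and height (world z) of bowl_b below 0.008 m and angle between bowl_b's own z axis and vertical below 0.12 rad and linear speed of bowl_b below 0.03 m/s) or (x of bowl_c in the frame of tab1 between -0.098 and -0.08 m and y of bowl_c in the frame of tab1 between -0.02 and 0.02 m and height (world z) of bowl_c below 0.008 m and angle between bowl_c's own z axis and vertical below 0.12 rad and linear speed of bowl_c below 0.03 m/s)) and ((x of bowl_a in the frame of tab2 between -0.098 and -0.08 m and y of bowl_a in the frame of tab2 between -0.02 and 0.02 m and height (world z) of bowl_a below 0.008 m and angle between bowl_a's own z axis and vertical below 0.12 rad and linear speed of bowl_a below 0.03 m/s) or (x of bowl_b in the frame of tab2 between -0.098 and -0.08 m and y of bowl_b in the frame of tab2 between -0.02 and 0.02 m and height (world z) of bowl_b below 0.008 m and angle between bowl_b's own z axis and vertical below 0.12 rad and linear speed of bowl_b below 0.03 m/s) or (x of bowl_c in the frame of tab2 between -0.098 and -0.08 m and y of bowl_c in the frame of tab2 between -0.02 and 0.02 m and height (world z) of bowl_c below 0.008 m and angle between bowl_c's own z axis and vertical below 0.12 rad and linear speed of bowl_c below 0.03 m/s)) and ((x of bowl_a in the frame of tab3 between -0.098 and -0.08 m and y of bowl_a in the frame of tab3 between -0.02 and 0.02 m and height (world z) of bowl_a below 0.008 m and angle between bowl_a's own z axis and vertical below 0.12 rad and linear speed of bowl_a below 0.03 m/s) or (x of bowl_b in the frame of tab3 between -0.098 and -0.08 m and y of bowl_b in the frame of tab3 between -0.02 and 0.02 m and height (world z) of bowl_b below 0.008 m and angle between bowl_b's own z axis and vertical below 0.12 rad and linear speed of bowl_b below 0.03 m/s) or (x of bowl_c in the frame of tab3 between -0.098 and -0.08 m and y of bowl_c in the frame of tab3 between -0.02 and 0.02 m and height (world z) of bowl_c below 0.008 m and angle between bowl_c's own z axis and vertical below 0.12 rad and linear speed of bowl_c below 0.03 m/s))), for 0.05 s.
At the end, for the whole second after the job is handed in: Each of the three bays holds a bowl: upside down flat on the counter (tilt under 0.12 rad), its rim within 10 mm of the bay's back wall and its centre within 20 mm of the bay's centre line, at rest; the start button is up again (within 1.5 mm) (((x of bowl_a in the frame of tab1 between -0.098 and -0.08 m and y of bowl_a in the frame of tab1 between -0.02 and 0.02 m and height (world z) of bowl_a below 0.008 m and angle between bowl_a's own z axis and vertical below 0.12 rad and linear speed of bowl_a below 0.03 m/s) or (x of bowl_b in the frame of tab1 between -0.098 and -0.08 m and y of bowl_b in the frame of tab1 between -0.02 and 0.02 m and height (world z) of bowl_b below 0.008 m and angle between bowl_b's own z axis and vertical below 0.12 rad and linear speed of bowl_b below 0.03 m/s) or (x of bowl_c in the frame of tab1 between -0.098 and -0.08 m and y of bowl_c in the frame of tab1 between -0.02 and 0.02 m and height (world z) of bowl_c below 0.008 m and angle between bowl_c's own z axis and vertical below 0.12 rad and linear speed of bowl_c below 0.03 m/s)) and ((x of bowl_a in the frame of tab2 between -0.098 and -0.08 m and y of bowl_a in the frame of tab2 between -0.02 and 0.02 m and height (world z) of bowl_a below 0.008 m and angle between bowl_a's own z axis and vertical below 0.12 rad and linear speed of bowl_a below 0.03 m/s) or (x of bowl_b in the frame of tab2 between -0.098 and -0.08 m and y of bowl_b in the frame of tab2 between -0.02 and 0.02 m and height (world z) of bowl_b below 0.008 m and angle between bowl_b's own z axis and vertical below 0.12 rad and linear speed of bowl_b below 0.03 m/s) or (x of bowl_c in the frame of tab2 between -0.098 and -0.08 m and y of bowl_c in the frame of tab2 between -0.02 and 0.02 m and height (world z) of bowl_c below 0.008 m and angle between bowl_c's own z axis and vertical below 0.12 rad and linear speed of bowl_c below 0.03 m/s)) and ((x of bowl_a in the frame of tab3 between -0.098 and -0.08 m and y of bowl_a in the frame of tab3 between -0.02 and 0.02 m and height (world z) of bowl_a below 0.008 m and angle between bowl_a's own z axis and vertical below 0.12 rad and linear speed of bowl_a below 0.03 m/s) or (x of bowl_b in the frame of tab3 between -0.098 and -0.08 m and y of bowl_b in the frame of tab3 between -0.02 and 0.02 m and height (world z) of bowl_b below 0.008 m and angle between bowl_b's own z axis and vertical below 0.12 rad and linear speed of bowl_b below 0.03 m/s) or (x of bowl_c in the frame of tab3 between -0.098 and -0.08 m and y of bowl_c in the frame of tab3 between -0.02 and 0.02 m and height (world z) of bowl_c below 0.008 m and angle between bowl_c's own z axis and vertical below 0.12 rad and linear speed of bowl_c below 0.03 m/s)) and value of joint start below 0.0015 m and linear speed of each of bowl_a, bowl_b, bowl_c below 0.01 m/s); the robot touches nothing.
It fails at once if the start button is pressed (over 3 mm) before all three bowls are home (value of joint start above 0.003 m and not (((x of bowl_a in the frame of tab1 between -0.098 and -0.08 m and y of bowl_a in the frame of tab1 between -0.02 and 0.02 m and height (world z) of bowl_a below 0.008 m and angle between bowl_a's own z axis and vertical below 0.12 rad) or (x of bowl_b in the frame of tab1 between -0.098 and -0.08 m and y of bowl_b in the frame of tab1 between -0.02 and 0.02 m and height (world z) of bowl_b below 0.008 m and angle between bowl_b's own z axis and vertical below 0.12 rad) or (x of bowl_c in the frame of tab1 between -0.098 and -0.08 m and y of bowl_c in the frame of tab1 between -0.02 and 0.02 m and height (world z) of bowl_c below 0.008 m and angle between bowl_c's own z axis and vertical below 0.12 rad)) and ((x of bowl_a in the frame of tab2 between -0.098 and -0.08 m and y of bowl_a in the frame of tab2 between -0.02 and 0.02 m and height (world z) of bowl_a below 0.008 m and angle between bowl_a's own z axis and vertical below 0.12 rad) or (x of bowl_b in the frame of tab2 between -0.098 and -0.08 m and y of bowl_b in the frame of tab2 between -0.02 and 0.02 m and height (world z) of bowl_b below 0.008 m and angle between bowl_b's own z axis and vertical below 0.12 rad) or (x of bowl_c in the frame of tab2 between -0.098 and -0.08 m and y of bowl_c in the frame of tab2 between -0.02 and 0.02 m and height (world z) of bowl_c below 0.008 m and angle between bowl_c's own z axis and vertical below 0.12 rad)) and ((x of bowl_a in the frame of tab3 between -0.098 and -0.08 m and y of bowl_a in the frame of tab3 between -0.02 and 0.02 m and height (world z) of bowl_a below 0.008 m and angle between bowl_a's own z axis and vertical below 0.12 rad) or (x of bowl_b in the frame of tab3 between -0.098 and -0.08 m and y of bowl_b in the frame of tab3 between -0.02 and 0.02 m and height (world z) of bowl_b below 0.008 m and angle between bowl_b's own z axis and vertical below 0.12 rad) or (x of bowl_c in the frame of tab3 between -0.098 and -0.08 m and y of bowl_c in the frame of tab3 between -0.02 and 0.02 m and height (world z) of bowl_c below 0.008 m and angle between bowl_c's own z axis and vertical below 0.12 rad)))).
It fails at once if a bowl is lifted more than 15 mm off the counter or tipped more than 0.35 rad (height (world z) of any of bowl_a, bowl_b, bowl_c above 0.015 m or angle between any of bowl_a, bowl_b, bowl_c's own z axis and vertical above 0.35 rad).
It fails at once if the mug, the soap bottle or the spatula is shifted more than 25 mm, or the mug or bottle tipped (distance of any of mug, soap, spatula from where it was at the start of the episode above 0.025 m or angle between any of mug, soap's own z axis and vertical above 0.35 rad).
It also fails if it takes over 69 s, if anything falls off the work surface, if the arm or the gripper's body presses on something with over 40 N, if the wrist force passes 120 N, or if a joint passes its speed limit or range.

## Working session

There is one attempt and no reset: what is moved stays moved. The work goes in short steps, Python scripts to look and compute and a tool call to move; the robot and the scene stay as the last step left them, time stands still between calls to the robot, and variables do not carry over. Pictures are saved under pics/ and viewed, at most 10 in all, crops included, and the job is handed in when it is done.

Besides the shell and the picture viewer there is one more tool, called after "Emit:" as name(argument=value, ...), one argument or row to a line, values as JSON. servo_tool: Moves the arm, as the interface text tells. Its arguments: {"type":"object","properties":{"steps":{"type":"array"},"newtons":{"type":"number"}},"required":["steps"]}

```bash
mkdir -p pics; cat > h.py <<'E'
import numpy as np, cv2
from rig import env
def cam(n):
    m=env.camera_model(n); f=210/np.tan(np.radians(m["fovy"])/2); return f,m["cx"],m["cy"],np.array(m["T"])
def pts(n,d):
    f,cx,cy,T=cam(n); v,u=np.mgrid[0:420,0:560]
    P=np.stack([(u-cx)/f*d,(v-cy)/f*d,d],-1); return P@T[:3,:3].T+T[:3,3]
def ray(n,u,v,z):
    f,cx,cy,T=cam(n); r=T[:3,:3]@np.array([(u-cx)/f,(v-cy)/f,1]); o=T[:3,3]; return o+r*(z-o[2])/r[2]
def proj(n,p):
    f,cx,cy,T=cam(n); q=T[:3,:3].T@(np.array(p)-T[:3,3]); return q[0]/q[2]*f+cx,q[1]/q[2]*f+cy
E
python3 - <<'E'
from h import *
for n in("top","side"):
    i,d=env.get_image(n); cv2.imwrite(f"pics/{n}0.png",i[...,::-1]); np.savez(f"{n}0.npz",i=i,d=d)
    print(n,cam(n)[3].round(3).tolist(),cam(n)[0])
print({k:np.round(v,3) for k,v in env.observe().items() if k in("time_s","position","tool_rot","ft_force")})
E
```

```text
top [[0.012, -0.997, 0.077, 0.397], [-1.0, -0.011, 0.011, -0.037], [-0.01, -0.077, -0.997, 1.521], [0.0, 0.0, 0.0, 1.0]] 452.784674808314
side [[-0.761, -0.334, 0.556, -0.258], [-0.649, 0.392, -0.652, 0.83], [0.0, -0.857, -0.516, 0.774], [0.0, 0.0, 0.0, 1.0]] 398.05331294936104
{'time_s': np.float64(0.1), 'position': array([ 0.199, -0.513,  0.25 ]), 'tool_rot': array([[ 0.932,  0.361, -0.   ],
       [ 0.361, -0.932,  0.001],
       [ 0.   , -0.001, -1.   ]]), 'ft_force': array([-0.904, -0.218,  0.499])}
```

View pics/top0.png

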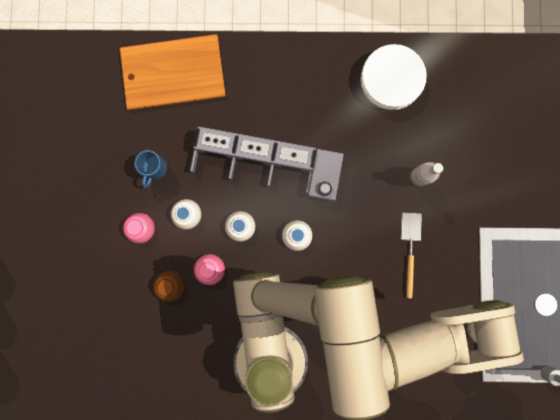

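View pics/side0.png

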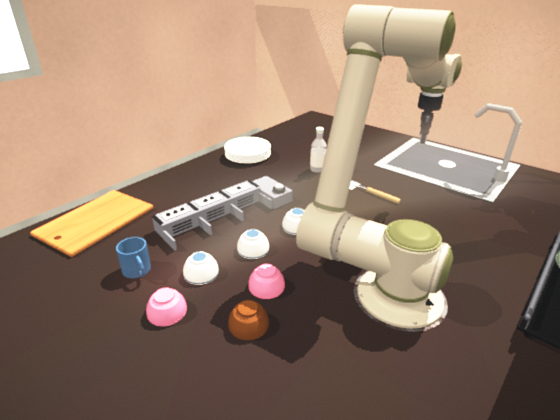

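```bash
python3 - <<'E'
from h import *
z=np.load("top0.npz"); i,d=z["i"],z["d"]; P=pts("top",d)
cv2.imwrite("pics/crop.png",cv2.resize(i[115:260,120:350,::-1],None,fx=3.4,fy=3.4,interpolation=2))
hsv=cv2.cvtColor(i,cv2.COLOR_RGB2HSV)
def near(u,v,r): 
    m=np.zeros((420,560),bool); yy,xx=np.mgrid[0:420,0:560]; return np.hypot(xx-u,yy-v)<r
for u,v in((186,213),(240,226),(297,235),(139,228),(209,269),(168,286)):
    m=near(u,v,24)&(P[...,2]>.006)&(P[...,2]<.08)
    q=P[m]; c,r=cv2.minEnclosingCircle(q[:,:2].astype(np.float32)*1000)
    t=q[q[:,2]>.055]; print("bowl",(u,v),np.round(c,1),round(r,1),"top",t.mean(0).round(4),"med",t[:,2].max().round(3))
# tabs: bright steel
v,u=np.mgrid[0:420,0:560]
m=(P[...,2]>.056)&(P[...,2]<.075)&(u>185)&(u<320)&(v>120)&(v<180)
q=P[m][:,:2].astype(np.float32)*1000; print("housing",cv2.minAreaRect(q),m.sum())
mm=(P[...,2]>.03)&(P[...,2]<.08)&(u>185)&(u<350)&(v>118)&(v<202)
print("dock",cv2.minAreaRect(P[mm][:,:2].astype(np.float32)*1000))
m=((hsv[...,2]>150)&(hsv[...,1]<60)&(v>125)&(v<170)&(u>195)&(u<318)).astype(np.uint8)
for c in cv2.findContours(m,0,2)[0]:
    if cv2.contourArea(c)>150:
        (a,b),s,an=cv2.minAreaRect(c); print("tab",(a,b),s,an,ray("top",a,b,.063).round(4))
print("btn",ray("top",324.5,188,.06), P[180:196,317:333,2].round(3)[::3,::3])
m=near(150,166,24)&(P[...,2]>.03);print("mug",P[m].min(0),P[m].max(0))
m=near(425,174,22)&(P[...,2]>.02);print("soap",P[m].min(0),P[m].max(0))
print("spat",ray("top",411,214,0),ray("top",410,298,0),ray("top",402,226,0))
E
```

```text
bowl (186, 213) [484.7 288.3] 78.9 top [0.4838 0.2864 0.061 ] med 0.071
bowl (240, 226) [445.6 105.4] 78.2 top [0.446  0.1048 0.0607] med 0.068
bowl (297, 235) [417.1 -84.5] 78.1 top [ 0.4175 -0.0837  0.0603] med 0.07
bowl (139, 228) [436.1 444. ] 79.1 top [0.4353 0.4424 0.0607] med 0.069
bowl (209, 269) [300.5 208.1] 76.8 top [0.3017 0.2053 0.0609] med 0.07
bowl (168, 286) [242.  341.7] 76.7 top [0.2448 0.3368 0.0603] med 0.072
housing ((697.43017578125, 47.664337158203125), (423.2477111816406, 90.09304809570312), 77.61531066894531) 2688
dock ((608.5107421875, 27.763870239257812), (492.1407165527344, 249.27769470214844), 80.78374481201172)
tab (293.5159912109375, 154.91200256347656) (35.15099334716797, 20.750713348388672) 10.30484676361084 [ 0.676  -0.0694  0.063 ]
tab (254.44232177734375, 147.78848266601562) (35.69313430786133, 20.98442268371582) 11.309932708740234 [0.6982 0.0583 0.063 ]
tab (215.9615478515625, 140.6923065185547) (36.673709869384766, 20.98442268371582) 11.309932708740234 [0.7205 0.1846 0.063 ]
btn [ 0.56895574 -0.17091583  0.06      ] [[0.05  0.05  0.043 0.048 0.048 0.052]
 [0.059 0.069 0.062 0.071 0.063 0.053]
 [0.054 0.062 0.071 0.072 0.073 0.052]
 [0.053 0.068 0.072 0.071 0.073 0.048]
 [0.051 0.061 0.076 0.069 0.062 0.049]
 [0.051 0.049 0.057 0.061 0.051 0.042]]
mug [ 0.39662603 -0.03730778  0.03006839] [0.68274465 0.44148278 1.52105277]
soap [ 0.39662603 -0.52320008  0.02030271] [ 0.64685871 -0.03730778  1.52105277]
spat [ 0.49135447 -0.46668669  0.        ] [ 0.21294017 -0.46040926  0.        ] [ 0.45075769 -0.43620022  0.        ]
```

View pics/crop.png

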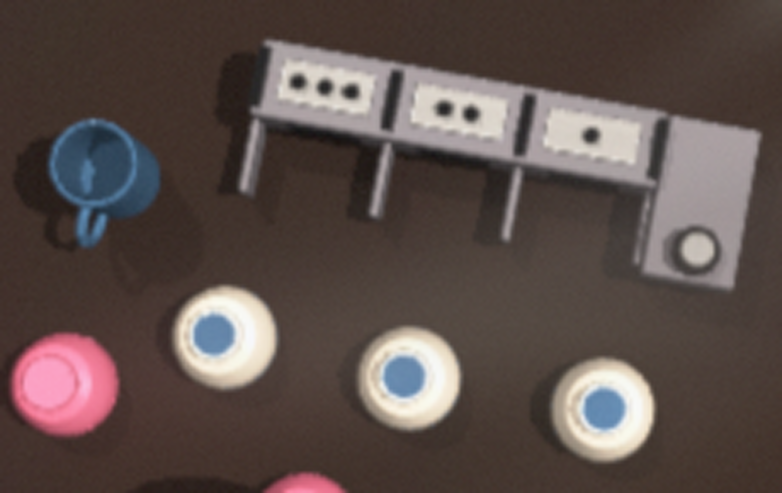

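The crop shows the bays in order: right tab (592,135 in crop) one stud, middle tab two studs, left tab three studs. The meant bowls are the three white ones with the blue foot, at top-image pixels (186,213), (240,226) and (297,235). The pink ones (139,228; 209,269) and the brown one (168,286) are the look-alikes.

```bash
cat >> h.py <<'E'
XD=np.array([.985,-.1726]); YD=np.array([.1726,.985]); HOME=np.array([[.5893,-.0542],[.6115,.0735],[.6338,.1998]])
def bowls(n):
    i,d=env.get_image(n); h=cv2.cvtColor(i,cv2.COLOR_RGB2HSV)
    m=cv2.inRange(h,(98,90,80),(118,255,255)); out=[]
    for c in cv2.findContours(m,0,2)[0]:
        if cv2.contourArea(c)>40:
            (a,b),r=cv2.minEnclosingCircle(c); M=cv2.moments(c); a,b=M["m10"]/M["m00"],M["m01"]/M["m00"]
            p=ray(n,a,b,.06)[:2]; k=np.argmin(np.linalg.norm(HOME-p,axis=1)); e=p-HOME[k]
            print(n,(round(a),round(b)),cv2.contourArea(c),p.round(4),"bay",k+1,"dock x,y",round(e@XD,4),round(e@YD,4))
    return i,d
E
python3 - <<'E'
from h import *
bowls("top"); bowls("side")
print(env.tcp_to_tips)
z=np.load("side0.npz"); i=z["i"]; P=pts("side",z["d"])
print("fingers side z", P[100:160,410:445,2].min())
for n in("top",):
    i=np.load("top0.npz")["i"]; g=cv2.cvtColor(i,cv2.COLOR_RGB2GRAY)[175:202,310:340]
    m=(g>125).astype(np.uint8)
    for c in cv2.findContours(m,0,2)[0]:
        if cv2.contourArea(c)>20: (a,b),r=cv2.minEnclosingCircle(c); print("btn",a+310,b+175,r,ray("top",a+310,b+175,.07).round(4))
E
```

```text
top (297, 235) 79.0 [ 0.416  -0.0835] bay 1 dock x,y -0.1657 -0.0588
top (238, 225) 72.0 [0.4447 0.1066] bay 2 dock x,y -0.17 0.0038
top (182, 213) 69.5 [0.4829 0.2883] bay 3 dock x,y -0.1639 0.0611
top (150, 165) 665.0 [0.6377 0.4003] bay 3 dock x,y -0.0307 0.1982
side (133, 257) 990.5 [0.6243 0.4091] bay 3 dock x,y -0.0455 0.2045
0.019
fingers side z -0.3442122411991174
btn 324.75 187.875 4.751744747161865 [ 0.5682 -0.1708  0.07  ]
btn 324.5 184.5 17.33503532409668 [ 0.5791 -0.17    0.07  ]
```

Emit:
servo_tool(
  steps=[
    {"tx": 1.0,"ty": 3,"yaw": -5,"claw": 7},
    {"tx": 1.0,"ty": 3,"yaw": -5},
    {"tx": 1.0,"ty": 3,"yaw": -5},
    {"tx": 1.0,"ty": 3,"yaw": -5},
    {"tx": 1.0,"ty": 3,"yaw": -5},
    {"tx": 1.0,"ty": 3,"yaw": -5},
    {"tx": 1.0,"ty": 3,"yaw": -1.1},
    {"tx": 1.0,"ty": 3},
    {"tx": 1.0,"ty": 3},
    {"tx": 1.0,"ty": 3},
    {"tx": 1.0,"ty": 3},
    {"tx": 1.0,"ty": 3},
    {"tx": 1.0,"ty": 3},
    {"tx": 1.0,"ty": 3},
    {"tx": 0.2,"ty": 2.2},
    {"tz": -3},
    {"tz": -3},
    {"tz": -3},
    {},
    {},
  ],
)

```text
invalid input at $.steps[0]: expected keys tx, ty, tz, yaw, claw
```

Emit:
servo_tool(
  steps=[
    {"tx": 1,"ty": 3,"tz": 0,"yaw": -5,"claw": 7},
    {"tx": 1,"ty": 3,"tz": 0,"yaw": -5,"claw": 7},
    {"tx": 1,"ty": 3,"tz": 0,"yaw": -5,"claw": 7},
    {"tx": 1,"ty": 3,"tz": 0,"yaw": -5,"claw": 7},
    {"tx": 1,"ty": 3,"tz": 0,"yaw": -5,"claw": 7},
    {"tx": 1,"ty": 3,"tz": 0,"yaw": -5,"claw": 7},
    {"tx": 1,"ty": 3,"tz": 0,"yaw": -1.1,"claw": 7},
    {"tx": 1,"ty": 3,"tz": 0,"yaw": 0,"claw": 7},
    {"tx": 1,"ty": 3,"tz": 0,"yaw": 0,"claw": 7},
    {"tx": 1,"ty": 3,"tz": 0,"yaw": 0,"claw": 7},
    {"tx": 1,"ty": 3,"tz": 0,"yaw": 0,"claw": 7},
    {"tx": 1,"ty": 3,"tz": 0,"yaw": 0,"claw": 7},
    {"tx": 1,"ty": 3,"tz": 0,"yaw": 0,"claw": 7},
    {"tx": 1,"ty": 3,"tz": 0,"yaw": 0,"claw": 7},
    {"tx": 1,"ty": 2.1,"tz": 0,"yaw": 0,"claw": 7},
    {"tx": 0,"ty": 0,"tz": -3,"yaw": 0,"claw": 7},
    {"tx": 0,"ty": 0,"tz": -3,"yaw": 0,"claw": 7},
    {"tx": 0,"ty": 0,"tz": -3,"yaw": 0,"claw": 7},
    {"tx": 0,"ty": 0,"tz": -3,"yaw": 0,"claw": 7},
    {"tx": 0,"ty": 0,"tz": 0,"yaw": 0,"claw": 7},
  ],
)

```text
time_s: 2.2
position: [0.3473, -0.071, 0.1282]
tool_rot: [[0.985, -0.172, -0.006], [-0.172, -0.985, 0.003], [-0.006, -0.002, -1.0]]
ft_force: [0.6, -0.2, 0.2]
grip_width: 0.0701
gripper_force: 0.0
```

Emit:
servo_tool(
  steps=[
    {"tx": 0,"ty": 0,"tz": -3,"yaw": 0,"claw": 7},
    {"tx": 0,"ty": 0,"tz": -3,"yaw": 0,"claw": 7},
    {"tx": 0,"ty": 0,"tz": -3,"yaw": 0,"claw": 7},
    {"tx": 0,"ty": 0,"tz": -1.2,"yaw": 0,"claw": 7},
    {"tx": 0,"ty": 0,"tz": 0,"yaw": 0,"claw": 7},
    {"tx": 0,"ty": 0,"tz": 0,"yaw": 0,"claw": 7},
    {"tx": 0,"ty": 0,"tz": 0,"yaw": 0,"claw": 7},
  ],
)

```text
time_s: 2.9
position: [0.3495, -0.0722, 0.0294]
tool_rot: [[0.985, -0.172, 0.002], [-0.172, -0.985, -0.001], [0.002, 0.001, -1.0]]
ft_force: [0.0, -0.1, -0.3]
grip_width: 0.07
gripper_force: 0.0
```

```bash
python3 - <<'E'
from h import *
i,d=bowls("side")
o=env.observe(); print(o["position"],o["ft_force"])
u,v=map(int,proj("side",o["position"]));print(u,v)
cv2.imwrite("pics/s1.png",cv2.resize(i[v-90:v+90,u-120:u+120,::-1],None,fx=3.3,fy=3.3,interpolation=2))
E
```

```text
side (133, 257) 996.0 [0.6241 0.4092] bay 3 dock x,y -0.0457 0.2046
[ 0.34938886 -0.07213484  0.02934901] [ 0.64854225  0.23359414 -0.03257342]
310 227
```

View pics/s1.png

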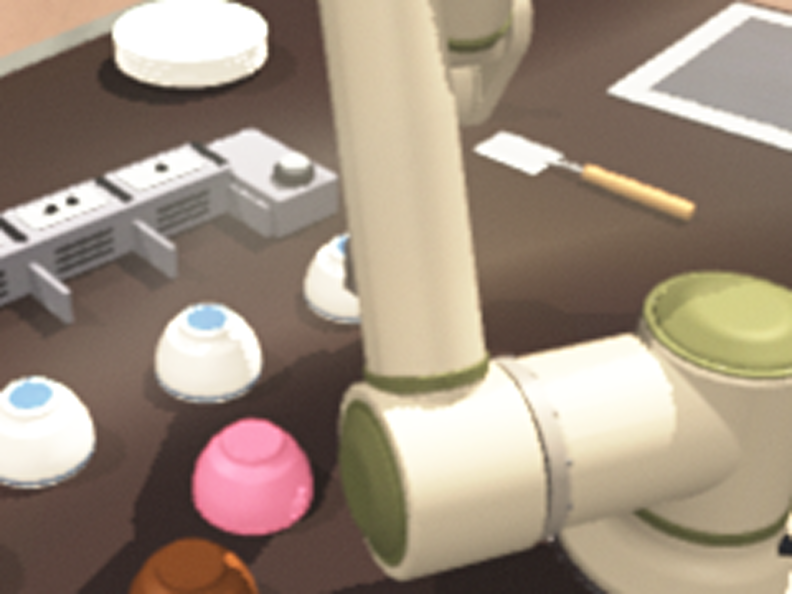

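The arm hides the gripper here and the bowl is still in place, so I will feel for the counter gently.

Emit:
servo_tool(
  steps=[
    {"tx": 0,"ty": 0,"tz": -0.5,"yaw": 0,"claw": 7},
    {"tx": 0,"ty": 0,"tz": 0,"yaw": 0,"claw": 7},
    {"tx": 0,"ty": 0,"tz": 0,"yaw": 0,"claw": 7},
  ],
)

```text
time_s: 3.25
position: [0.3488, -0.0718, 0.0233]
tool_rot: [[0.985, -0.172, -0.0], [-0.172, -0.985, 0.0], [-0.0, -0.0, -1.0]]
ft_force: [-0.5, 0.0, 1.4]
grip_width: 0.0701
gripper_force: 0.0
```

Emit:
servo_tool(
  steps=[
    {"tx": 0,"ty": 0,"tz": -0.3,"yaw": 0,"claw": 7},
    {"tx": 0,"ty": 0,"tz": 0,"yaw": 0,"claw": 7},
  ],
)

```text
time_s: 3.45
position: [0.3487, -0.0718, 0.0201]
tool_rot: [[0.985, -0.172, -0.0], [-0.172, -0.985, 0.0], [-0.0, -0.0, -1.0]]
ft_force: [-0.2, 0.4, -0.2]
grip_width: 0.0702
gripper_force: 0.0
```

Emit:
servo_tool(
  steps=[
    {"tx": 0,"ty": 0,"tz": -0.3,"yaw": 0,"claw": 7},
    {"tx": 0,"ty": 0,"tz": 0,"yaw": 0,"claw": 7},
  ],
)

```text
time_s: 3.65
position: [0.3487, -0.0717, 0.017]
tool_rot: [[0.985, -0.172, -0.001], [-0.172, -0.985, 0.0], [-0.001, -0.0, -1.0]]
ft_force: [-0.5, -0.4, 0.1]
grip_width: 0.0701
gripper_force: 0.0
```

Emit:
servo_tool(
  steps=[
    {"tx": 0,"ty": 0,"tz": -0.3,"yaw": 0,"claw": 7},
    {"tx": 0,"ty": 0,"tz": 0,"yaw": 0,"claw": 7},
  ],
)

```text
time_s: 3.85
position: [0.3487, -0.0718, 0.014]
tool_rot: [[0.985, -0.172, -0.0], [-0.172, -0.985, 0.0], [-0.0, -0.0, -1.0]]
ft_force: [-0.7, -0.1, -0.3]
grip_width: 0.0698
gripper_force: 0.0
```

Emit:
servo_tool(
  steps=[
    {"tx": 0.72,"ty": -0.127,"tz": 0,"yaw": 0,"claw": 7},
    {"tx": 0.72,"ty": -0.127,"tz": 0,"yaw": 0,"claw": 7},
    {"tx": 0.73,"ty": -0.127,"tz": 0,"yaw": 0,"claw": 7},
    {"tx": 0.6,"ty": 0.294,"tz": 0,"yaw": 0,"claw": 7},
    {"tx": 0.6,"ty": 0.294,"tz": 0,"yaw": 0,"claw": 7},
    {"tx": 0.6,"ty": 0.294,"tz": 0,"yaw": 0,"claw": 7},
    {"tx": 0.6,"ty": 0.294,"tz": 0,"yaw": 0,"claw": 7},
    {"tx": 0.6,"ty": 0.294,"tz": 0,"yaw": 0,"claw": 7},
    {"tx": 0.6,"ty": 0.294,"tz": 0,"yaw": 0,"claw": 7},
    {"tx": 0.6,"ty": 0.294,"tz": 0,"yaw": 0,"claw": 7},
    {"tx": 0.6,"ty": 0.294,"tz": 0,"yaw": 0,"claw": 7},
    {"tx": 0.6,"ty": 0.294,"tz": 0,"yaw": 0,"claw": 7},
    {"tx": 0.6,"ty": 0.294,"tz": 0,"yaw": 0,"claw": 7},
    {"tx": 0.6,"ty": 0.294,"tz": 0,"yaw": 0,"claw": 7},
    {"tx": 0.6,"ty": 0.294,"tz": 0,"yaw": 0,"claw": 7},
    {"tx": 0.6,"ty": 0.294,"tz": 0,"yaw": 0,"claw": 7},
    {"tx": 0.6,"ty": 0.294,"tz": 0,"yaw": 0,"claw": 7},
    {"tx": 0.6,"ty": 0.294,"tz": 0,"yaw": 0,"claw": 7},
    {"tx": 0,"ty": 0,"tz": 0,"yaw": 0,"claw": 7},
  ],
)

```text
time_s: 5.75
position: [0.4615, -0.0312, 0.0143]
tool_rot: [[0.985, -0.172, 0.001], [-0.172, -0.985, -0.0], [0.001, -0.0, -1.0]]
ft_force: [1.1, 0.5, -1.0]
grip_width: 0.0697
gripper_force: 0.1
```

```bash
python3 - <<'E'
from h import *
i,d=bowls("top"); j,_=bowls("side")
o=env.observe(); e=o["position"][:2]-HOME[0]; print(o["position"],e@XD,e@YD,o["ft_force"])
k=np.hstack([i[110:290,120:370],j[130:310,150:400]])[...,::-1]
cv2.imwrite("pics/c2.png",cv2.resize(k,None,fx=1.6,fy=1.6,interpolation=2))
E
```

```text
top (182, 213) 67.5 [0.4832 0.2885] bay 3 dock x,y -0.1636 0.0613
top (150, 165) 668.0 [0.6377 0.4003] bay 3 dock x,y -0.0308 0.1981
side (133, 257) 993.0 [0.6242 0.4092] bay 3 dock x,y -0.0456 0.2046
[ 0.46080461 -0.03140675  0.01429414] -0.13050207295309946 0.0002730440604456311 [-0.2371817  -0.27500659  0.88630651]
```

View pics/c2.png

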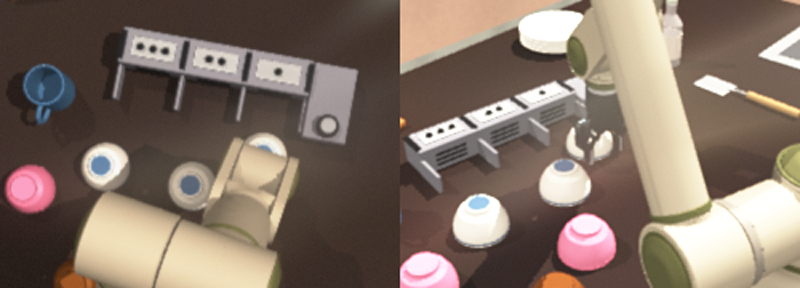

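Emit:
servo_tool(
  steps=[
    {"tx": 0.584,"ty": -0.102,"tz": 0,"yaw": 0,"claw": 7},
    {"tx": 0.584,"ty": -0.102,"tz": 0,"yaw": 0,"claw": 7},
    {"tx": 0.584,"ty": -0.102,"tz": 0,"yaw": 0,"claw": 7},
    {"tx": 0.584,"ty": -0.102,"tz": 0,"yaw": 0,"claw": 7},
    {"tx": 0.584,"ty": -0.102,"tz": 0,"yaw": 0,"claw": 7},
    {"tx": 0.584,"ty": -0.102,"tz": 0,"yaw": 0,"claw": 7},
    {"tx": 0.584,"ty": -0.102,"tz": 0,"yaw": 0,"claw": 7},
    {"tx": 0.584,"ty": -0.102,"tz": 0,"yaw": 0,"claw": 7},
    {"tx": 0.584,"ty": -0.102,"tz": 0,"yaw": 0,"claw": 7},
    {"tx": 0.584,"ty": -0.102,"tz": 0,"yaw": 0,"claw": 7},
    {"tx": 0.584,"ty": -0.102,"tz": 0,"yaw": 0,"claw": 7},
    {"tx": 0.584,"ty": -0.102,"tz": 0,"yaw": 0,"claw": 7},
    {"tx": 0.584,"ty": -0.102,"tz": 0,"yaw": 0,"claw": 7},
    {"tx": 0.3,"ty": -0.05,"tz": 0,"yaw": 0,"claw": 7},
    {"tx": 0,"ty": 0,"tz": 0,"yaw": 0,"claw": 7},
    {"tx": 0,"ty": 0,"tz": 0,"yaw": 0,"claw": 7},
  ],
)

```text
time_s: 7.45
position: [0.5396, -0.0453, 0.0144]
tool_rot: [[0.985, -0.172, 0.001], [-0.172, -0.985, -0.0], [0.001, 0.0, -1.0]]
ft_force: [0.2, 0.1, -0.6]
grip_width: 0.0699
gripper_force: 0.0
```

Emit:
servo_tool(
  steps=[
    {"tx": 0.2,"ty": -0.035,"tz": 0,"yaw": 0,"claw": 7},
    {"tx": 0,"ty": 0,"tz": 0,"yaw": 0,"claw": 7},
  ],
)

```text
time_s: 7.65
position: [0.5413, -0.0456, 0.0144]
tool_rot: [[0.985, -0.172, -0.0], [-0.172, -0.985, 0.0], [-0.0, -0.0, -1.0]]
ft_force: [-1.2, 0.3, 0.5]
grip_width: 0.0699
gripper_force: 0.6
```

Emit:
servo_tool(
  steps=[
    {"tx": 0.2,"ty": -0.035,"tz": 0,"yaw": 0,"claw": 7},
    {"tx": 0,"ty": 0,"tz": 0,"yaw": 0,"claw": 7},
  ],
)

```text
time_s: 7.85
position: [0.5434, -0.0459, 0.0144]
tool_rot: [[0.985, -0.172, -0.0], [-0.172, -0.985, 0.0], [-0.0, -0.0, -1.0]]
ft_force: [-1.5, 0.6, 1.5]
grip_width: 0.0703
gripper_force: 0.9
```

Emit:
servo_tool(
  steps=[
    {"tx": 0.2,"ty": -0.035,"tz": 0,"yaw": 0,"claw": 7},
    {"tx": 0,"ty": 0,"tz": 0,"yaw": 0,"claw": 7},
  ],
)

```text
time_s: 8.05
position: [0.5449, -0.0462, 0.0142]
tool_rot: [[0.985, -0.172, -0.002], [-0.172, -0.985, 0.0], [-0.002, -0.0, -1.0]]
ft_force: [-5.1, 0.1, 3.1]
grip_width: 0.0697
gripper_force: 2.7
```

Emit:
servo_tool(
  steps=[
    {"tx": -1,"ty": 0.175,"tz": 0,"yaw": 0,"claw": 7},
    {"tx": -2,"ty": 0.35,"tz": 0,"yaw": 0,"claw": 7},
    {"tx": -3,"ty": 0.525,"tz": 0,"yaw": 0,"claw": 7},
    {"tx": -3,"ty": 0.525,"tz": 0,"yaw": 0,"claw": 7},
    {"tx": 0,"ty": 0,"tz": 3,"yaw": 0,"claw": 7},
    {"tx": 0,"ty": 0,"tz": 4,"yaw": 0,"claw": 7},
    {"tx": 0,"ty": 0,"tz": 3,"yaw": 0,"claw": 7},
    {"tx": -2,"ty": 3.7,"tz": 0,"yaw": 0,"claw": 7},
    {"tx": -2,"ty": 3.7,"tz": 0,"yaw": 0,"claw": 7},
    {"tx": -2,"ty": 3.7,"tz": 0,"yaw": 0,"claw": 7},
    {"tx": -2,"ty": 3.7,"tz": 0,"yaw": 0,"claw": 7},
    {"tx": 0,"ty": 0,"tz": 0,"yaw": 0,"claw": 7},
    {"tx": 0,"ty": 0,"tz": 0,"yaw": 0,"claw": 7},
  ],
)

```text
time_s: 9.35
position: [0.3752, 0.1179, 0.1146]
tool_rot: [[0.985, -0.17, 0.002], [-0.17, -0.985, -0.0], [0.002, -0.0, -1.0]]
ft_force: [0.1, 0.4, 0.1]
grip_width: 0.0698
gripper_force: 0.0
```

```bash
python3 - <<'E'
from h import *
i,d=bowls("top")
o=env.observe(); e=o["position"][:2]-HOME[1]; print(o["position"],e@XD,e@YD)
cv2.imwrite("pics/c3.png",cv2.resize(i[110:310,120:370,::-1],None,fx=2.5,fy=2.5,interpolation=2))
E
```

```text
top (238, 225) 65.5 [0.4443 0.1065] bay 2 dock x,y -0.1704 0.0037
top (182, 213) 68.5 [0.4831 0.2883] bay 3 dock x,y -0.1637 0.0612
top (289, 181) 65.0 [ 0.5911 -0.0542] bay 1 dock x,y 0.0018 0.0004
top (150, 165) 663.5 [0.6378 0.4003] bay 3 dock x,y -0.0307 0.1982
[0.37577004 0.11726615 0.11449828] -0.23974804797122154 0.0024226657105676577
```

View pics/c3.png

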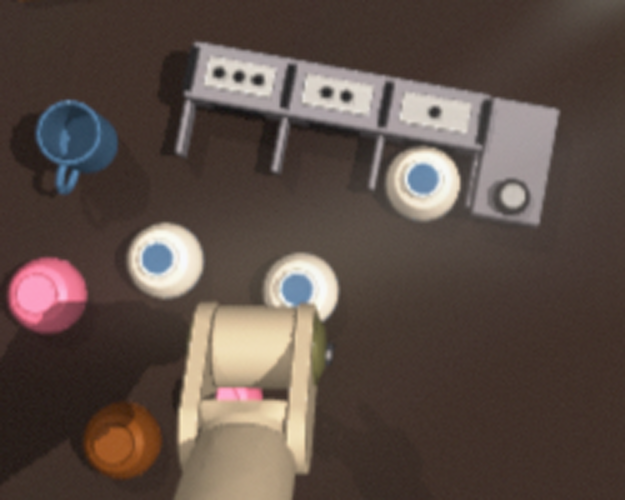

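Bay 1's bowl is home (crop 423,182), and the gripper stands behind the middle bowl (crop 300,290).

Emit:
servo_tool(
  steps=[
    {"tx": 0,"ty": 0,"tz": -3,"yaw": 0,"claw": 7},
    {"tx": 0,"ty": 0,"tz": -3,"yaw": 0,"claw": 7},
    {"tx": 0,"ty": 0,"tz": -3,"yaw": 0,"claw": 7},
    {"tx": 0,"ty": 0,"tz": -1,"yaw": 0,"claw": 7},
    {"tx": 0,"ty": 0,"tz": 0,"yaw": 0,"claw": 7},
    {"tx": 0.7,"ty": -0.13,"tz": 0,"yaw": 0,"claw": 7},
    {"tx": 0.7,"ty": -0.13,"tz": 0,"yaw": 0,"claw": 7},
    {"tx": 0.7,"ty": -0.13,"tz": 0,"yaw": 0,"claw": 7},
    {"tx": 0.7,"ty": -0.13,"tz": 0,"yaw": 0,"claw": 7},
    {"tx": 0.7,"ty": -0.13,"tz": 0,"yaw": 0,"claw": 7},
    {"tx": 0.7,"ty": -0.13,"tz": 0,"yaw": 0,"claw": 7},
    {"tx": 0.7,"ty": -0.13,"tz": 0,"yaw": 0,"claw": 7},
    {"tx": 0.7,"ty": -0.13,"tz": 0,"yaw": 0,"claw": 7},
    {"tx": 0.7,"ty": -0.13,"tz": 0,"yaw": 0,"claw": 7},
    {"tx": 0.7,"ty": -0.13,"tz": 0,"yaw": 0,"claw": 7},
    {"tx": 0.7,"ty": -0.13,"tz": 0,"yaw": 0,"claw": 7},
    {"tx": 0.7,"ty": -0.13,"tz": 0,"yaw": 0,"claw": 7},
    {"tx": 0,"ty": 0,"tz": 0,"yaw": 0,"claw": 7},
  ],
)

```text
time_s: 11.2
position: [0.4605, 0.1016, 0.0144]
tool_rot: [[0.985, -0.172, 0.001], [-0.172, -0.985, -0.0], [0.001, -0.0, -1.0]]
ft_force: [-0.9, -0.2, 0.6]
grip_width: 0.07
gripper_force: 0.6
```

Emit:
servo_tool(
  steps=[
    {"tx": 0.68,"ty": -0.128,"tz": 0,"yaw": 0,"claw": 7},
    {"tx": 0.68,"ty": -0.128,"tz": 0,"yaw": 0,"claw": 7},
    {"tx": 0.68,"ty": -0.128,"tz": 0,"yaw": 0,"claw": 7},
    {"tx": 0.68,"ty": -0.128,"tz": 0,"yaw": 0,"claw": 7},
    {"tx": 0.68,"ty": -0.128,"tz": 0,"yaw": 0,"claw": 7},
    {"tx": 0.68,"ty": -0.128,"tz": 0,"yaw": 0,"claw": 7},
    {"tx": 0.68,"ty": -0.128,"tz": 0,"yaw": 0,"claw": 7},
    {"tx": 0.68,"ty": -0.128,"tz": 0,"yaw": 0,"claw": 7},
    {"tx": 0.68,"ty": -0.128,"tz": 0,"yaw": 0,"claw": 7},
    {"tx": 0.68,"ty": -0.128,"tz": 0,"yaw": 0,"claw": 7},
    {"tx": 0.68,"ty": -0.128,"tz": 0,"yaw": 0,"claw": 7},
    {"tx": 0.68,"ty": -0.128,"tz": 0,"yaw": 0,"claw": 7},
    {"tx": 0.68,"ty": -0.128,"tz": 0,"yaw": 0,"claw": 7},
    {"tx": 0.68,"ty": -0.128,"tz": 0,"yaw": 0,"claw": 7},
    {"tx": 0.5,"ty": -0.1,"tz": 0,"yaw": 0,"claw": 7},
    {"tx": 0,"ty": 0,"tz": 0,"yaw": 0,"claw": 7},
    {"tx": 0,"ty": 0,"tz": 0,"yaw": 0,"claw": 7},
  ],
)

```text
time_s: 12.9
position: [0.5601, 0.0828, 0.0143]
tool_rot: [[0.985, -0.172, 0.001], [-0.172, -0.985, -0.0], [0.001, -0.0, -1.0]]
ft_force: [0.4, -0.1, 0.6]
grip_width: 0.0701
gripper_force: 0.0
```

Emit:
servo_tool(
  steps=[
    {"tx": 0.2,"ty": -0.035,"tz": 0,"yaw": 0,"claw": 7},
    {"tx": 0,"ty": 0,"tz": 0,"yaw": 0,"claw": 7},
    {"tx": 0,"ty": 0,"tz": 0,"yaw": 0,"claw": 7},
  ],
)

```text
time_s: 13.2
position: [0.5615, 0.0826, 0.0143]
tool_rot: [[0.985, -0.172, 0.0], [-0.172, -0.985, -0.0], [0.0, 0.0, -1.0]]
ft_force: [-1.0, 0.6, 0.1]
grip_width: 0.07
gripper_force: 0.6
```

Emit:
servo_tool(
  steps=[
    {"tx": 0.35,"ty": -0.06,"tz": 0,"yaw": 0,"claw": 7},
    {"tx": 0,"ty": 0,"tz": 0,"yaw": 0,"claw": 7},
    {"tx": 0,"ty": 0,"tz": 0,"yaw": 0,"claw": 7},
  ],
)

```text
time_s: 13.5
position: [0.5654, 0.0819, 0.0143]
tool_rot: [[0.985, -0.172, 0.001], [-0.172, -0.985, 0.0], [0.001, -0.0, -1.0]]
ft_force: [-0.8, -0.1, -0.3]
grip_width: 0.07
gripper_force: 0.6
```

Emit:
servo_tool(
  steps=[
    {"tx": 0.2,"ty": -0.035,"tz": 0,"yaw": 0,"claw": 7},
    {"tx": 0,"ty": 0,"tz": 0,"yaw": 0,"claw": 7},
    {"tx": 0,"ty": 0,"tz": 0,"yaw": 0,"claw": 7},
  ],
)

```text
time_s: 13.8
position: [0.5663, 0.0817, 0.0142]
tool_rot: [[0.985, -0.172, -0.002], [-0.172, -0.985, 0.0], [-0.002, 0.0, -1.0]]
ft_force: [-5.1, 0.2, 1.1]
grip_width: 0.0697
gripper_force: 2.9
```

Emit:
servo_tool(
  steps=[
    {"tx": -1,"ty": 0.175,"tz": 0,"yaw": 0,"claw": 7},
    {"tx": -2,"ty": 0.35,"tz": 0,"yaw": 0,"claw": 7},
    {"tx": -3,"ty": 0.525,"tz": 0,"yaw": 0,"claw": 7},
    {"tx": -3,"ty": 0.525,"tz": 0,"yaw": 0,"claw": 7},
    {"tx": 0,"ty": 0,"tz": 3,"yaw": 0,"claw": 7},
    {"tx": 0,"ty": 0,"tz": 4,"yaw": 0,"claw": 7},
    {"tx": 0,"ty": 0,"tz": 3,"yaw": 0,"claw": 7},
    {"tx": -1.2,"ty": 4,"tz": 0,"yaw": 0,"claw": 7},
    {"tx": -1.2,"ty": 4,"tz": 0,"yaw": 0,"claw": 7},
    {"tx": -1.2,"ty": 4,"tz": 0,"yaw": 0,"claw": 7},
    {"tx": -1.2,"ty": 4,"tz": 0,"yaw": 0,"claw": 7},
    {"tx": -1.35,"ty": 4.3,"tz": 0,"yaw": 0,"claw": 7},
    {"tx": 0,"ty": 0,"tz": 0,"yaw": 0,"claw": 7},
    {"tx": 0,"ty": 0,"tz": 0,"yaw": 0,"claw": 7},
    {"tx": 0,"ty": 0,"tz": 0,"yaw": 0,"claw": 7},
  ],
)

```text
time_s: 15.3
position: [0.4158, 0.2996, 0.1144]
tool_rot: [[0.985, -0.173, 0.0], [-0.173, -0.985, -0.0], [0.0, 0.0, -1.0]]
ft_force: [-0.4, -0.4, -0.3]
grip_width: 0.07
gripper_force: 0.0
```

```bash
python3 - <<'E'
from h import *
i,d=bowls("top")
o=env.observe(); e=o["position"][:2]-HOME[2]; print(o["position"],e@XD,e@YD)
E
```

```text
top (182, 213) 69.0 [0.483  0.2884] bay 3 dock x,y -0.1638 0.0613
top (289, 181) 60.0 [ 0.5909 -0.0543] bay 1 dock x,y 0.0016 0.0002
top (249, 174) 76.5 [0.6125 0.0741] bay 2 dock x,y 0.0009 0.0008
top (150, 165) 668.0 [0.6375 0.4003] bay 3 dock x,y -0.031 0.1981
[0.41599826 0.2994268  0.11436525] -0.23173029551280955 0.06053981969408287
```

Emit:
servo_tool(
  steps=[
    {"tx": 0,"ty": 0,"tz": -3,"yaw": 0,"claw": 7},
    {"tx": 0,"ty": 0,"tz": -3,"yaw": 0,"claw": 7},
    {"tx": 0,"ty": 0,"tz": -3,"yaw": 0,"claw": 7},
    {"tx": 0,"ty": 0,"tz": -1,"yaw": 0,"claw": 7},
    {"tx": 0,"ty": 0,"tz": 0,"yaw": 0,"claw": 7},
    {"tx": 0.72,"ty": -0.127,"tz": 0,"yaw": 0,"claw": 7},
    {"tx": 0.72,"ty": -0.127,"tz": 0,"yaw": 0,"claw": 7},
    {"tx": 0.73,"ty": -0.127,"tz": 0,"yaw": 0,"claw": 7},
  ],
)

```text
time_s: 16.15
position: [0.4385, 0.2966, 0.0154]
tool_rot: [[0.985, -0.172, 0.002], [-0.172, -0.985, 0.001], [0.001, -0.001, -1.0]]
ft_force: [-3.4, 0.2, 1.0]
grip_width: 0.0701
gripper_force: 1.3
```

Emit:
servo_tool(
  steps=[
    {"tx": 0.449,"ty": -0.491,"tz": 0,"yaw": 0,"claw": 7},
    {"tx": 0.449,"ty": -0.491,"tz": 0,"yaw": 0,"claw": 7},
    {"tx": 0.449,"ty": -0.491,"tz": 0,"yaw": 0,"claw": 7},
    {"tx": 0.449,"ty": -0.491,"tz": 0,"yaw": 0,"claw": 7},
    {"tx": 0.449,"ty": -0.491,"tz": 0,"yaw": 0,"claw": 7},
    {"tx": 0.449,"ty": -0.491,"tz": 0,"yaw": 0,"claw": 7},
    {"tx": 0.449,"ty": -0.491,"tz": 0,"yaw": 0,"claw": 7},
    {"tx": 0.449,"ty": -0.491,"tz": 0,"yaw": 0,"claw": 7},
    {"tx": 0.449,"ty": -0.491,"tz": 0,"yaw": 0,"claw": 7},
    {"tx": 0.449,"ty": -0.491,"tz": 0,"yaw": 0,"claw": 7},
    {"tx": 0.449,"ty": -0.491,"tz": 0,"yaw": 0,"claw": 7},
    {"tx": 0.449,"ty": -0.491,"tz": 0,"yaw": 0,"claw": 7},
    {"tx": 0.449,"ty": -0.491,"tz": 0,"yaw": 0,"claw": 7},
    {"tx": 0.449,"ty": -0.491,"tz": 0,"yaw": 0,"claw": 7},
    {"tx": 0.449,"ty": -0.491,"tz": 0,"yaw": 0,"claw": 7},
    {"tx": 0,"ty": 0,"tz": 0,"yaw": 0,"claw": 7},
    {"tx": 0,"ty": 0,"tz": 0,"yaw": 0,"claw": 7},
  ],
)

```text
time_s: 17.85
position: [0.5049, 0.2225, 0.0142]
tool_rot: [[0.985, -0.173, 0.0], [-0.173, -0.985, -0.0], [0.0, 0.0, -1.0]]
ft_force: [0.3, 1.0, 0.5]
grip_width: 0.0705
gripper_force: 0.0
```

```bash
python3 - <<'E'
from h import *
i,d=bowls("top"); j,_=bowls("side")
o=env.observe(); e=o["position"][:2]-HOME[2]; print(o["position"],e@XD,e@YD,o["ft_force"])
k=np.hstack([i[110:290,120:370],j[130:310,100:350]])[...,::-1]
cv2.imwrite("pics/c4.png",cv2.resize(k,None,fx=1.6,fy=1.6,interpolation=2))
E
```

```text
top (289, 181) 59.0 [ 0.5915 -0.0543] bay 1 dock x,y 0.0022 0.0003
top (249, 174) 75.5 [0.6127 0.074 ] bay 2 dock x,y 0.0011 0.0007
top (150, 165) 664.0 [0.6377 0.4001] bay 3 dock x,y -0.0307 0.198
side (133, 257) 1017.0 [0.6225 0.4098] bay 3 dock x,y -0.0474 0.2049
[0.50465017 0.22279954 0.01419018] -0.1311823049566918 0.00036328376991561005 [0.20434143 0.05019633 0.23138833]
```

View pics/c4.png

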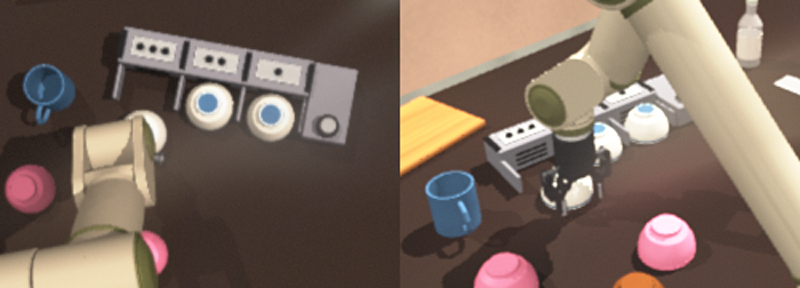

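The last bowl is cradled in front of the three-stud bay (picture 150,130). Now straight in.

Emit:
servo_tool(
  steps=[
    {"tx": 0.6,"ty": -0.105,"tz": 0,"yaw": 0,"claw": 7},
    {"tx": 0.6,"ty": -0.105,"tz": 0,"yaw": 0,"claw": 7},
    {"tx": 0.6,"ty": -0.105,"tz": 0,"yaw": 0,"claw": 7},
    {"tx": 0.6,"ty": -0.105,"tz": 0,"yaw": 0,"claw": 7},
    {"tx": 0.6,"ty": -0.105,"tz": 0,"yaw": 0,"claw": 7},
    {"tx": 0.6,"ty": -0.105,"tz": 0,"yaw": 0,"claw": 7},
    {"tx": 0.6,"ty": -0.105,"tz": 0,"yaw": 0,"claw": 7},
    {"tx": 0.6,"ty": -0.105,"tz": 0,"yaw": 0,"claw": 7},
    {"tx": 0.6,"ty": -0.105,"tz": 0,"yaw": 0,"claw": 7},
    {"tx": 0.6,"ty": -0.105,"tz": 0,"yaw": 0,"claw": 7},
    {"tx": 0.6,"ty": -0.105,"tz": 0,"yaw": 0,"claw": 7},
    {"tx": 0.6,"ty": -0.105,"tz": 0,"yaw": 0,"claw": 7},
    {"tx": 0.6,"ty": -0.105,"tz": 0,"yaw": 0,"claw": 7},
    {"tx": 0.3,"ty": -0.05,"tz": 0,"yaw": 0,"claw": 7},
    {"tx": 0,"ty": 0,"tz": 0,"yaw": 0,"claw": 7},
    {"tx": 0,"ty": 0,"tz": 0,"yaw": 0,"claw": 7},
  ],
)

```text
time_s: 19.55
position: [0.5858, 0.2088, 0.0144]
tool_rot: [[0.985, -0.172, 0.001], [-0.172, -0.985, 0.0], [0.001, -0.0, -1.0]]
ft_force: [-0.3, 0.8, 1.0]
grip_width: 0.0705
gripper_force: 0.0
```

Emit:
servo_tool(
  steps=[
    {"tx": 0.2,"ty": -0.035,"tz": 0,"yaw": 0,"claw": 7},
    {"tx": 0,"ty": 0,"tz": 0,"yaw": 0,"claw": 7},
    {"tx": 0,"ty": 0,"tz": 0,"yaw": 0,"claw": 7},
  ],
)

```text
time_s: 19.85
position: [0.5876, 0.2084, 0.0144]
tool_rot: [[0.985, -0.172, 0.0], [-0.172, -0.985, 0.0], [0.0, -0.0, -1.0]]
ft_force: [-1.5, -0.5, 1.0]
grip_width: 0.07
gripper_force: 0.5
```

Emit:
servo_tool(
  steps=[
    {"tx": 0.15,"ty": -0.03,"tz": 0,"yaw": 0,"claw": 7},
    {"tx": 0,"ty": 0,"tz": 0,"yaw": 0,"claw": 7},
    {"tx": 0,"ty": 0,"tz": 0,"yaw": 0,"claw": 7},
  ],
)

```text
time_s: 20.15
position: [0.5885, 0.2083, 0.0143]
tool_rot: [[0.985, -0.172, -0.002], [-0.172, -0.985, 0.0], [-0.002, 0.0, -1.0]]
ft_force: [-5.2, 1.2, 2.8]
grip_width: 0.0696
gripper_force: 2.8
```

Emit:
servo_tool(
  steps=[
    {"tx": -1,"ty": 0.175,"tz": 0,"yaw": 0,"claw": 7},
    {"tx": -2,"ty": 0.35,"tz": 0,"yaw": 0,"claw": 7},
    {"tx": -3,"ty": 0.525,"tz": 0,"yaw": 0,"claw": 7},
    {"tx": -3,"ty": 0.525,"tz": 0,"yaw": 0,"claw": 7},
    {"tx": 0,"ty": 0,"tz": 4,"yaw": 0,"claw": 7},
    {"tx": 0,"ty": 0,"tz": 4,"yaw": 0,"claw": 7},
    {"tx": 0,"ty": 0,"tz": 4,"yaw": 0,"claw": 7},
    {"tx": 0,"ty": 0,"tz": 4,"yaw": 0,"claw": 0},
    {"tx": 0,"ty": -4,"tz": 0,"yaw": 0,"claw": 0},
    {"tx": 0,"ty": -4,"tz": 0,"yaw": 0,"claw": 0},
    {"tx": 0,"ty": -4,"tz": 0,"yaw": 0,"claw": 0},
    {"tx": 0,"ty": -4,"tz": 0,"yaw": 0,"claw": 0},
    {"tx": 0,"ty": -4,"tz": 0,"yaw": 0,"claw": 0},
    {"tx": 0,"ty": -4,"tz": 0,"yaw": 0,"claw": 0},
    {"tx": 0,"ty": -4,"tz": 0,"yaw": 0,"claw": 0},
    {"tx": 0,"ty": -4,"tz": 0,"yaw": 0,"claw": 0},
    {"tx": 0,"ty": 0,"tz": 0,"yaw": 0,"claw": 0},
    {"tx": 0,"ty": 0,"tz": 0,"yaw": 0,"claw": 0},
  ],
)

```text
time_s: 21.95
position: [0.4989, -0.0965, 0.1742]
tool_rot: [[0.985, -0.174, 0.0], [-0.174, -0.985, -0.0], [0.0, 0.0, -1.0]]
ft_force: [-0.2, 1.0, -0.1]
grip_width: 0.0
gripper_force: 0.0
```

```bash
python3 - <<'E'
from h import *
i,d=bowls("top"); P=pts("top",d); o=env.observe(); print(o["position"],o["grip_width"])
# steel button: bright blob inside black collar
g=cv2.cvtColor(i,cv2.COLOR_RGB2GRAY)[178:198,314:336]; m=cv2.inRange(g,125,255)
n,l,s,c=cv2.connectedComponentsWithStats(m)
for k in range(1,n):
    if s[k,4]>15: u,v=c[k]+[314,178]; print(u,v,s[k],ray("top",u,v,.065).round(4),"z med",np.median(P[178:198,314:336][l==k][:,2]))
print("hole ref", P[160:175,320:335,2].mean())
E
```

```text
top (249, 174) 71.5 [0.6131 0.0735] bay 2 dock x,y 0.0016 0.0003
top (211, 167) 79.5 [0.6345 0.1996] bay 3 dock x,y 0.0007 -0.0001
top (150, 165) 665.0 [0.6377 0.4001] bay 3 dock x,y -0.0307 0.198
[ 0.49891169 -0.09568889  0.17428597] -0.0004018107451653654
324.3746835443038 187.81518987341772 [  0   0  22  20 395] [ 0.569  -0.1701  0.065 ] z med 0.4324141609369929
hole ref 0.05057503474721233
```

Emit:
servo_tool(
  steps=[
    {"tx": 2.3,"ty": -2.5,"tz": 0,"yaw": 0,"claw": 0},
    {"tx": 2.3,"ty": -2.5,"tz": 0,"yaw": 0,"claw": 0},
    {"tx": 2.36,"ty": -2.4,"tz": 0,"yaw": 0,"claw": 0},
    {"tx": 0,"ty": 0,"tz": 0,"yaw": 0,"claw": 0},
    {"tx": 0,"ty": 0,"tz": -2.5,"yaw": 0,"claw": 0},
    {"tx": 0,"ty": 0,"tz": -2.5,"yaw": 0,"claw": 0},
    {"tx": 0,"ty": 0,"tz": -2,"yaw": 0,"claw": 0},
    {"tx": 0,"ty": 0,"tz": 0,"yaw": 0,"claw": 0},
    {"tx": 0,"ty": 0,"tz": 0,"yaw": 0,"claw": 0},
    {"tx": 0,"ty": 0,"tz": 0,"yaw": 0,"claw": 0},
  ],
)

```text
time_s: 23.0
position: [0.5693, -0.1697, 0.1058]
tool_rot: [[0.985, -0.171, 0.002], [-0.171, -0.985, -0.001], [0.002, 0.001, -1.0]]
ft_force: [-0.3, -0.7, -0.2]
grip_width: -0.0001
gripper_force: 0.0
```

```bash
python3 - <<'E'
from h import *
i,d=bowls("top"); j,_=bowls("side"); o=env.observe(); print(o["position"],o["ft_force"])
u,v=map(int,proj("side",[.5685,-.17,.07])); print(u,v)
cv2.imwrite("pics/c5.png",cv2.resize(j[v-50:v+50,u-90:u+60,::-1],None,fx=5,fy=5,interpolation=2))
E
```

```text
top (249, 174) 60.0 [0.6131 0.0741] bay 2 dock x,y 0.0014 0.0009
top (211, 167) 79.5 [0.6345 0.1996] bay 3 dock x,y 0.0007 -0.0001
top (150, 165) 668.0 [0.6375 0.4003] bay 3 dock x,y -0.031 0.1981
side (133, 257) 1009.0 [0.6231 0.4096] bay 3 dock x,y -0.0468 0.2048
[ 0.56916959 -0.1700389   0.10556411] [-0.18613726 -0.302492    0.74021089]
278 185
```

View pics/c5.png

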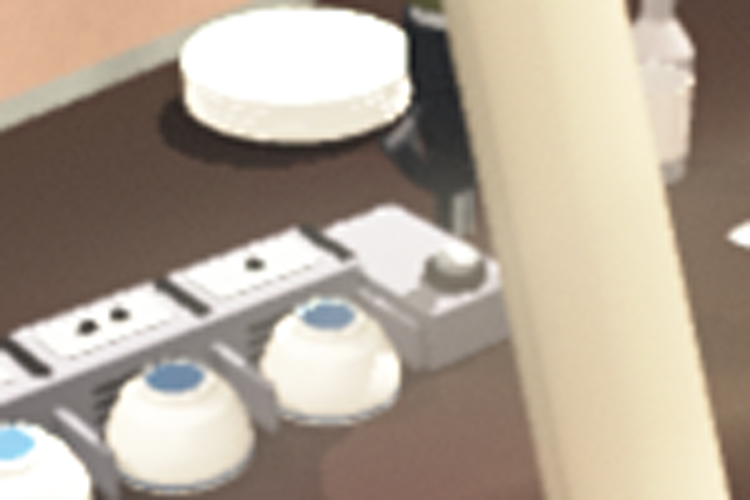

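All three bowls are home, and the shut fingertips (460,210) stand just above the button (457,262). Pressing in small steps.

Emit:
servo_tool(
  steps=[
    {"tx": 0,"ty": 0,"tz": -0.5,"yaw": 0,"claw": 0},
    {"tx": 0,"ty": 0,"tz": -0.5,"yaw": 0,"claw": 0},
    {"tx": 0,"ty": 0,"tz": 0,"yaw": 0,"claw": 0},
    {"tx": 0,"ty": 0,"tz": 0,"yaw": 0,"claw": 0},
  ],
)

```text
time_s: 23.5
position: [0.5687, -0.1701, 0.0941]
tool_rot: [[0.985, -0.172, -0.0], [-0.172, -0.985, 0.0], [-0.0, -0.0, -1.0]]
ft_force: [0.6, 0.4, -0.5]
grip_width: -0.0
gripper_force: 0.0
```

Emit:
servo_tool(
  steps=[
    {"tx": 0,"ty": 0,"tz": -0.3,"yaw": 0,"claw": 0},
    {"tx": 0,"ty": 0,"tz": 0,"yaw": 0,"claw": 0},
    {"tx": 0,"ty": 0,"tz": 0,"yaw": 0,"claw": 0},
  ],
)

```text
time_s: 23.8
position: [0.5687, -0.1702, 0.0913]
tool_rot: [[0.985, -0.172, -0.0], [-0.172, -0.985, 0.0], [-0.0, -0.0, -1.0]]
ft_force: [-0.3, 0.1, 0.0]
grip_width: -0.0002
gripper_force: 0.0
```

Emit:
servo_tool(
  steps=[
    {"tx": 0,"ty": 0,"tz": -0.3,"yaw": 0,"claw": 0},
    {"tx": 0,"ty": 0,"tz": 0,"yaw": 0,"claw": 0},
    {"tx": 0,"ty": 0,"tz": 0,"yaw": 0,"claw": 0},
  ],
)

```text
time_s: 24.1
position: [0.5689, -0.1702, 0.0885]
tool_rot: [[0.985, -0.172, 0.0], [-0.172, -0.985, -0.0], [0.0, 0.0, -1.0]]
ft_force: [0.7, -0.5, 3.7]
grip_width: 0.0001
gripper_force: 1.4
```

Emit:
servo_tool(
  steps=[
    {"tx": 0,"ty": 0,"tz": -0.3,"yaw": 0,"claw": 0},
    {"tx": 0,"ty": 0,"tz": 0,"yaw": 0,"claw": 0},
    {"tx": 0,"ty": 0,"tz": 0,"yaw": 0,"claw": 0},
  ],
)

```text
time_s: 24.4
position: [0.5689, -0.1702, 0.0855]
tool_rot: [[0.985, -0.172, 0.0], [-0.172, -0.985, -0.0], [0.0, 0.0, -1.0]]
ft_force: [0.2, 0.0, 4.7]
grip_width: -0.0
gripper_force: 2.3
```

Emit:
servo_tool(
  steps=[
    {"tx": 0,"ty": 0,"tz": -0.2,"yaw": 0,"claw": 0},
    {"tx": 0,"ty": 0,"tz": 0,"yaw": 0,"claw": 0},
    {"tx": 0,"ty": 0,"tz": 0,"yaw": 0,"claw": 0},
  ],
)

```text
time_s: 24.7
position: [0.5689, -0.1702, 0.0849]
tool_rot: [[0.985, -0.172, 0.001], [-0.172, -0.985, -0.001], [0.001, 0.001, -1.0]]
ft_force: [-3.8, 1.5, 15.2]
grip_width: -0.0002
gripper_force: 7.7
```

Emit:
servo_tool(
  steps=[
    {"tx": 0,"ty": 0,"tz": -0.15,"yaw": 0,"claw": 0},
    {"tx": 0,"ty": 0,"tz": 0,"yaw": 0,"claw": 0},
    {"tx": 0,"ty": 0,"tz": 0,"yaw": 0,"claw": 0},
  ],
)

```text
time_s: 25.0
position: [0.569, -0.1702, 0.0847]
tool_rot: [[0.985, -0.172, 0.002], [-0.172, -0.985, -0.001], [0.002, 0.001, -1.0]]
ft_force: [-8.3, 2.8, 25.7]
grip_width: 0.0
gripper_force: 12.9
```

Bottomed out. I'll lift straight up and check.

Emit:
servo_tool(
  steps=[
    {"tx": 0,"ty": 0,"tz": 0.5,"yaw": 0,"claw": 0},
    {"tx": 0,"ty": 0,"tz": 2,"yaw": 0,"claw": 0},
    {"tx": 0,"ty": 0,"tz": 4,"yaw": 0,"claw": 0},
    {"tx": 0,"ty": 0,"tz": 4,"yaw": 0,"claw": 0},
    {"tx": -3,"ty": -2,"tz": 2,"yaw": 0,"claw": 0},
    {"tx": -4,"ty": -4,"tz": 0,"yaw": 0,"claw": 0},
    {"tx": -4,"ty": -4,"tz": 0,"yaw": 0,"claw": 0},
    {"tx": -3,"ty": -4,"tz": 0,"yaw": 0,"claw": 0},
    {"tx": 0,"ty": 0,"tz": 0,"yaw": 0,"claw": 0},
    {"tx": 0,"ty": 0,"tz": 0,"yaw": 0,"claw": 0},
    {"tx": 0,"ty": 0,"tz": 0,"yaw": 0,"claw": 0},
    {"tx": 0,"ty": 0,"tz": 0,"yaw": 0,"claw": 0},
  ],
)

```text
time_s: 26.2
position: [0.4387, -0.2998, 0.2066]
tool_rot: [[0.985, -0.17, -0.0], [-0.17, -0.985, 0.0], [-0.0, -0.0, -1.0]]
ft_force: [0.3, -0.2, -0.4]
grip_width: -0.0
gripper_force: 0.0
```

```bash
python3 - <<'E'
from h import *
i,d=bowls("top"); o=env.observe(); print(o["time_s"],o["position"],o["ft_force"])
P=pts("top",d); print("btn z",np.median(P[185:191,322:328,2]))
cv2.imwrite("pics/c6.png",cv2.resize(i[110:310,120:460,::-1],None,fx=2.3,fy=2.3,interpolation=2))
E
```

```text
top (289, 181) 60.0 [ 0.5918 -0.0541] bay 1 dock x,y 0.0024 0.0005
top (249, 174) 74.5 [0.6129 0.0739] bay 2 dock x,y 0.0013 0.0007
top (211, 167) 79.5 [0.6345 0.1996] bay 3 dock x,y 0.0007 -0.0001
top (150, 165) 666.5 [0.6376 0.4003] bay 3 dock x,y -0.0309 0.1982
26.25 [ 0.43873636 -0.29981704  0.20666987] [ 0.55565551 -0.30662283 -0.18163394]
btn z 0.07229381680891411
```

View pics/c6.png

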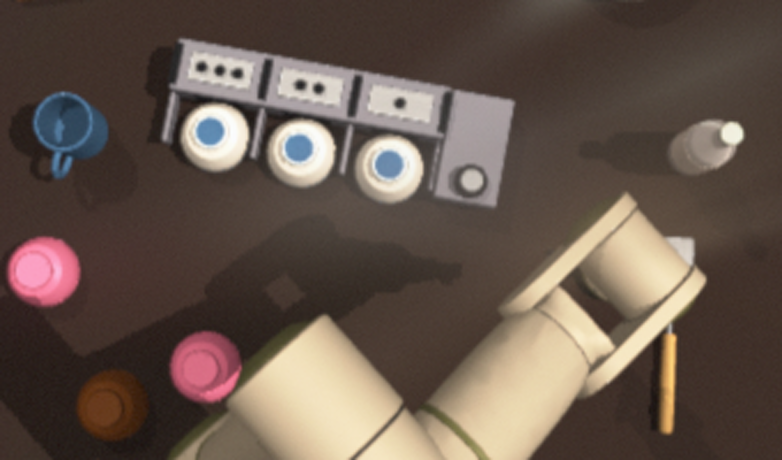

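All bowls are home (215,137; 301,153; 390,169), the button is up (470,180), and the mug, bottle and spatula are untouched.

```bash
python3 -c "
from rig import env
print(env.close_job())"
```

```text
the job is handed in; nothing more can be done
None
```

I slid the three white bowls home into the one-, two- and three-stud bays in that order, then pressed the start button fully and let it come back up; the job is handed in at about 26 s of the 69 s allowed, and the judge gave no verdict.

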